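# Tip the cartridge down into the console and close the dust lid

### The job

Load the game console by pushing only: first tip over the black cartridge standing on end in the console's bay so that it lies flat in the bay with its orange label up, then push the open dust lid over until it is fully shut on top of it. Do not pick the cartridge up, leave the power knob as it is set, and do not disturb the other things on the board.

Things in the scene. Friction and masses are not known exactly. Their poses are not given: they have to be found in the camera images.
- console: Retro game console, fixed, 220 (x) x 300 (y) x 80 mm high, wooden below, black above. Origin: centre of its underside, on the board. Front faces own -x, +y is its left, z up. Level top deck 80 mm above the board. A bay is sunk 30 mm into the deck's left half: 145 mm long (x), 92 wide (y), centred at x = 0, y = +60 mm, white floor 50 mm above the board. Deck right of it: power knob, vents.
- bay (a point): Centre of the bay's floor, 50 mm above the board; axes as the console's.
- cartridge: Loose matte black cartridge, 20 (own x) x 80 (y) x 100 mm (z), 0.08 to 0.17 kg, orange label on its -x face. Origin: centre of its small end, the underside at the start, when it stands in the bay near the bay's front wall, label to the console's front, top 150 mm above the board. Pushed on the label near the top, it falls flat by itself once the top has gone 20 mm; own x then points down.
- cart_mid (a point): Centre of the cartridge: 100 mm above the board when standing, 60 mm when it lies flat in the bay.
- cart_top (a point): Centre of the cartridge's end that is uppermost at the start (own z = 100 mm); a narrow orange strip marks that end too.
- lid (a joint): Angle of the dust lid: 0 = shut, level on the deck over the bay; grows as it opens; 1.57 = upright; starts at 1.6 to 1.85 (leaning a little outwards); stop at 1.95. The hinge is stiff (0.07 N m, under 2 N at the free edge): the lid stays where it is left at any angle, so it has to be pushed the whole way down.
- lid_hinge (a point): Middle of the lid's hinge, at the deck's height, at console x = 0, y = +116 mm, z = 80 mm. The hinge line runs along the console's x.
- lid_edge (a point): Middle of the lid's free edge (orange band), half way through its thickness. The lid is a grey plate with a blue patch, 160 mm along the hinge, 112 mm from hinge to free edge, 5 mm thick; shut, it reaches from the hinge towards the console's -y, top face 85 mm above the board. Open, it stands on the console's left (+y) side.
- knob_mark (a point): A point on the console's power knob (40 mm across), 18 mm off its axis and some 20 mm above the deck; the knob stands on the front right of the deck, at console x = -50, y = -100 mm. It turns easily and is to be left as set.
- spare: Spare black cartridge lying flat, green label up, 100 x 80 x 20 mm; origin at the centre of its underside. To be left alone.
- joystick: Orange joystick, base 90 x 90 x 35 mm, stick to 119 mm high; origin at the centre of its underside. To be left alone.
- coaster: Blue ceramic coaster, 100 mm across, 8 mm thick; origin at the centre of its underside. To be left alone.
- mug: White mug, 80 mm across, 90 mm high, handle at its +y; origin at the centre of its underside. To be left alone.
- driver: Screwdriver lying flat beyond the console; origin at its underside. To be left alone.
- canister: Jar, 50 mm across, 90 mm high; origin at the centre of its underside. To be left alone.
Not all that is in view belongs to the job. What is shaped like the cartridge but yellow is not meant.

How it is judged:
On the way, in this order (a step that is already met when the one before it is completed fails the run):
1. the cartridge lies flat in the bay, label up (angle between cartridge's own x axis and vertical above 3 rad and height (world z) of cart_mid below 0.068 m and horizontal distance between cart_mid and bay below 0.035 m), for 0.2 s.
2. the dust lid is shut (value of joint lid below 0.05 rad), for 0.2 s.
At the end, for the whole second after the job is handed in: The cartridge lies at rest in the bay, flat within 8 degrees, label up, its centre less than 68 mm above the board and within 35 mm (level) of the bay's centre; the dust lid is shut to within 0.05 rad (6 mm at its free edge) (all of step 1 and value of joint lid below 0.05 rad and linear speed of cartridge below 0.02 m/s); the robot touches nothing.
It fails at once if the cartridge is lifted (its first underside above 85 mm, or its first top end above 165 mm; it stands at 50 and 150 mm) (height (world z) of cartridge above 0.085 m or height (world z) of cart_top above 0.165 m).
It fails at once if the power knob is turned (its mark moves more than 9 mm) (distance of knob_mark from where it was at the start of the episode above 0.009 m).
It fails at once if another thing on the board (spare cartridge, joystick, coaster, mug, screwdriver, jar) is moved by more than 30 mm (distance of any of spare, joystick, coaster, mug, driver, canister from where it was at the start of the episode above 0.03 m).
It also fails if it takes over 40 s, if anything falls off the work surface, if the arm or the gripper's body presses on something with over 40 N, if the wrist force passes 120 N, or if a joint passes its speed limit or range.

### The arm

A 6-joint arm with a two-finger parallel gripper is mounted at the origin on the work surface. World frame = base frame: x ahead of the robot, y to its left, z up, the work surface at z = 0. Lengths are in m, angles in rad, forces in N, time in s.
With the tool pointing down it reaches from about 0.15 to 0.775 m from the base axis. Payload 6.1 kg.
Tool frame: the origin (TCP) lies on the mounting face of the last link; the fingertips stand 173 mm ahead of it and the grasp point (between the pads) lies 155 mm ahead of it (bot.nose_length is the distance from the TCP to the fingertips, in m); z points along the fingers, y is the line along which they close (so a half turn about z gives the same grasp; the last joint's range is limited). The gripper opens to 85 mm and grips with 20 to 120 N. Pads are 22 mm wide; open, the fingers measure 114 mm over their backs; the gripper's body (76 mm by 85 mm) begins 54 mm behind the grasp point. The pads swing forward as they close: fully open they stand 13 mm farther back than shut.
Start: joints at [-1.253, 0.126, -0.04, 1.405, 0, 1.571], TCP at [0.164, -0.499, 0.405] pointing down, gripper open.
Joint ranges: [-2.72, 2.72], [-0.95, 1.95], [-1.27, 1.35], [-1.78, 2.02], [-1.46, 1.47], [-3.14, 3.14]. Speed limits (rad/s): [2.39, 2.39, 3.01, 3.14, 3.14, 3.14].

### API

Orientations are given as a rotation vector (axis times angle).
In Python, from station import bot gives the robot as it stands. The module is installed in compiled form; this text tells all that it offers.
- The arm moves only by the shell command python3 -m handwheel 'ROWS' [FORCE]. ROWS is JSON, a list of rows, each a list of 3 entries, a list of its own where there are three numbers: the gripper's target within -1 to 1 (shut at 1, half-way at 0, fully open at -1), then the shift along the world's x, y, z in units of 25 mm (1.0 is 25 mm), then the turn, a rotation vector about the world's x, y, z in units of 8 degrees (1.0 is 8 degrees). A call has 1 to 5 rows; each row is the pose to reach, as a shift and turn from the pose commanded when the call began; what a row does not reach only later rows make up. A row lasts 1/10 s, in which the tool goes at most 50 mm and 8.59 degrees, less where a joint would pass 70% of its speed; a pose out of reach is approached as far as the arm can. A call with a gripper value outside its range is refused whole. The fingers move at their own pace and stop on an object; FORCE is the grip in N (left out, the last holds). Time passes only in rows, so rows that repeat a pose let the fingers close. It gives the time, the measured TCP pose, the force, the opening and the grip force at its end, in the units of the state.
- bot.get_obs(): the state, without advancing time (a new reading comes with each control period).
- bot.get_image(name): name is "side" or "top"; returns a dict with "img" (400x640x3 uint8, blue, green, red), "mtx" (3x3 intrinsics, pixels), "position" and "rotation" of the camera in the world. Camera axes: x right, y up, looking along -z (the intrinsics and any distortion apply to the point x, -y, -z); pixel columns grow to the right and rows downward; lengths in m; the calibration is good to about 2 mm. A picture is of the moment at which its call begins. There is no depth.
- bot.close_job(): hands the job in; it is judged then, once.
Trained networks look in a picture, given as the dict that the camera call returned (one of the last four; its "shot" number tells which), for a name from the list of things; names that differ only in an ending like _2 or _b are one class to them, and where a whole thing is asked for, a point or a joint stands for the part that bears it (a point fixed in the world has none). Each returns a list of dicts, best first, with "p" (0 to 1); they miss things now and then, are a little off and sometimes report something else, mostly with a low value. They report only what shows in the picture. A call takes as long as a camera call. They do not tell look-alikes from the thing itself.
- bot.regions_of(picture, target): "pixels" (400x640 bool, what is visible of it) and "box" ([left, top, right, bottom] in pixels, round what is visible of it).
The state is a dict: "time_s": time; "joint_pos": joint angles; "qvel": joint speeds; "effort": joint torques, N m; "tool_pos": TCP position; "eef_rot": TCP orientation; "wrist_force": force on the tool from outside, world axes, zero at the start; "wrist_torque": the same for the moment, N m; "gripper_width": finger opening in m; "grasp_force": force on a finger pad.
Only numpy, scipy, OpenCV 4.12 (cv2) and the standard library are available. Lean on these libraries where they do the work, as an engineer would, in place of code of your own. Each camera call takes 0.05 s, during which the arm holds its last target. There are 200 camera calls.

## Working session

There is one attempt and no reset: what is moved stays moved. The work goes in short steps, Python scripts to look and compute and a shell command to move; the robot and the scene stay as the last step left them, time stands still between calls to the robot, and variables do not carry over. Pictures are saved under pics/ and viewed, at most 10 in all, crops included, and the job is handed in when it is done.

```bash
mkdir -p pics; cat > h.py <<'E'
import cv2, numpy as np
from station import bot
def ray(P,uv):
    d=np.linalg.solve(P["mtx"],[uv[0],uv[1],1.]); d=np.array([d[0],-d[1],-d[2]])
    return np.array(P["position"]),np.array(P["rotation"]).reshape(3,3)@d
def at_z(P,uv,z):
    o,d=ray(P,uv); return o+d*(z-o[2])/d[2]
def proj(P,X):
    c=np.array(P["rotation"]).reshape(3,3).T@(np.array(X)-P["position"]); q=np.array(P["mtx"])@[c[0],-c[1],-c[2]]
    return q[:2]/q[2]
E
python3 - <<'E'
from h import *
for n in("top","side"):
    P=bot.get_image(n); cv2.imwrite(f"pics/{n}0.png",P["img"]); print(n,np.round(P["position"],3),np.shape(P["rotation"]),[k for k in P])
    for t in("console","cartridge","lid","knob_mark","spare","joystick","mug","canister"):
        for r in bot.regions_of(P,t)[:3]: print(t,round(r["p"],2),np.round(r["box"]))
E
```

```text
top [ 0.414 -0.018  1.133] (3,) ['img', 'mtx', 'position', 'rotation', 'shot']
console 0.6 [275. 175. 385. 258.]
cartridge 0.68 [290. 228. 324. 239.]
cartridge 0.68 [264. 271. 279. 302.]
cartridge 0.56 [235. 163. 258. 194.]
lid 0.8 [277. 180. 291. 240.]
knob_mark 0.44 [356. 224. 371. 242.]
spare 0.64 [274. 177. 385. 257.]
spare 0.61 [183. 166. 214. 200.]
joystick 0.83 [171. 217. 208. 255.]
joystick 0.44 [182. 165. 212. 199.]
mug 0.86 [449. 210. 492. 239.]
mug 0.2 [186. 277. 214. 295.]
canister 0.95 [185. 276. 212. 296.]
side [0.009 0.882 1.293] (3,) ['img', 'mtx', 'position', 'rotation', 'shot']
console 0.58 [276. 156. 388. 262.]
cartridge 0.9 [240. 229. 273. 255.]
cartridge 0.61 [346. 256. 374. 288.]
cartridge 0.56 [326. 195. 345. 229.]
lid 0.89 [286. 190. 332. 238.]
knob_mark 0.67 [201. 268. 244. 308.]
knob_mark 0.32 [389. 123. 410. 155.]
spare 0.77 [199. 269. 247. 310.]
spare 0.61 [329. 197. 347. 230.]
joystick 0.72 [248. 301. 290. 341.]
mug 0.98 [387. 122. 412. 151.]
canister 0.97 [310. 313. 329. 346.]
```

```bash
sed -i 's/np.array(P\["rotation"\]).reshape(3,3)/cv2.Rodrigues(np.array(P["rotation"]))[0]/' h.py; python3 - <<'E'
import cv2
a=cv2.imread("pics/top0.png");b=cv2.imread("pics/side0.png")
cv2.imwrite("pics/a.png",cv2.resize(a[130:330,160:500],None,fx=2.3,fy=2.3,interpolation=2))
cv2.imwrite("pics/b.png",cv2.resize(b[100:360,180:440],None,fx=2.3,fy=2.3,interpolation=2))
E
```

```text
(no output)
```

View pics/a.png

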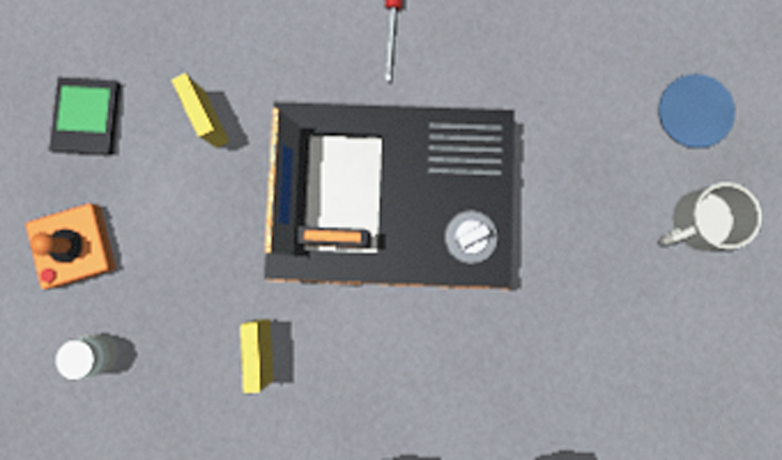

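View pics/b.png

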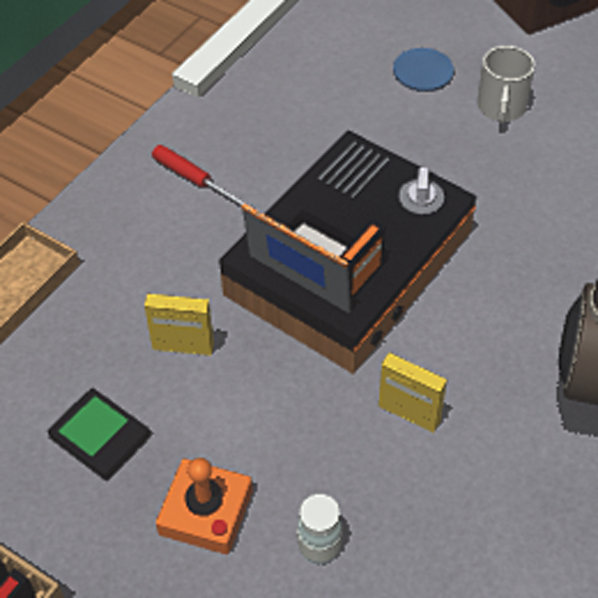

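The top view shows the console front facing the robot (bottom of the image). The black cartridge with the orange strip stands in the bay at full-image (305,233), and the upright lid is at x≈283. Three things are cartridge-shaped: the black one in the bay at (305,233), and two yellow ones at (271,285) and (244,176). The black one in the bay fits, with its orange strip and label to the front, and the enlarged crop confirms it.

```bash
python3 - <<'E'
from h import *
P=bot.get_image("top"); S=bot.get_image("side")
f=lambda x,y:(160+x/2.3,130+y/2.3)
g=lambda x,y:(180+x/2.3,100+y/2.3)
for n,p,z in [("FL",(276,103),.08),("FR",(513,110),.08),("NR",(517,288),.08),("NL",(265,278),.08),("knob",(471,237),.09),
  ("cartL",(304,236),.15),("cartR",(367,238),.15),("bayfarR",(381,137),.05),("baynearR",(379,250),.05),("lidedge far",(276,110),.19),("lidedge near",(268,252),.19),("yel",(250,357),.1)]:
    print(n,np.round(at_z(P,f(*p),z),3))
for n,p,z in [("S FR",(350,131),.08),("S NR",(475,203),.08),("S NL",(355,345),.08),("S FL",(222,263),.08),("S cart topR",(378,228),.15),("S cart topL",(352,262),.15),("lid far",(246,207),.19),("lid near",(350,263),.19)]:
    print(n,np.round(at_z(S,g(*p),z),3))
# contour of the deck for yaw
o=bot.get_obs(); print(np.round(o["tool_pos"],3),np.round(o["eef_rot"],3),o["gripper_width"])
R=cv2.Rodrigues(np.array(o["eef_rot"]))[0]; print(np.round(R,2))
E
```

```text
FL [0.629 0.143 0.08 ]
FR [ 0.613 -0.152  0.08 ]
NR [ 0.395 -0.148  0.08 ]
NL [0.412 0.157 0.08 ]
knob [ 0.457 -0.094  0.09 ]
cartL [0.459 0.1   0.15 ]
cartR [0.455 0.029 0.15 ]
bayfarR [0.588 0.013 0.05 ]
baynearR [0.444 0.018 0.05 ]
lidedge far [0.598 0.126 0.19 ]
lidedge near [0.441 0.135 0.19 ]
yel [0.321 0.171 0.1  ]
S FR [ 0.612 -0.151  0.08 ]
S NR [ 0.392 -0.126  0.08 ]
S NL [0.409 0.167 0.08 ]
S FL [0.626 0.151 0.08 ]
S cart topR [0.455 0.038 0.15 ]
S cart topL [0.454 0.104 0.15 ]
lid far [0.597 0.128 0.19 ]
lid near [0.44  0.133 0.19 ]
[ 0.164 -0.499  0.405] [3.102 0.497 0.   ] 0.0854694716866127
[[ 0.95  0.31  0.  ]
 [ 0.31 -0.95 -0.  ]
 [ 0.    0.   -1.  ]]
```

```bash
python3 -m handwheel '[[1,[0.6,1.5,0],[0,0,0.6]],[1,[1.2,3,0],[0,0,1.2]],[1,[1.8,4.5,0],[0,0,1.8]],[1,[2.4,6,0],[0,0,2.4]],[1,[2.9,7.5,0],[0,0,2.9]]]'
python3 -m handwheel '[[1,[0.6,1.5,0],[0,0,0.6]],[1,[1.2,3,0],[0,0,1.2]],[1,[1.8,4.5,0],[0,0,1.8]],[1,[2.4,6,0],[0,0,2.4]],[1,[2.9,7.5,0],[0,0,2.9]]]'
python3 -m handwheel '[[1,[0.6,1.5,0],[0,0,0.6]],[1,[1.1,3,0],[0,0,1.2]],[1,[1.6,4.5,0],[0,0,1.8]],[1,[2.1,6,0],[0,0,2.4]],[1,[2.4,7.6,0],[0,0,2.8]]]'
```

```text
time_s: 1.5
tool_pos: [0.2368, -0.3097, 0.4047]
eef_rot: [2.937, 1.115, 0.0]
wrist_force: [1.6, -0.2, 0.6]
gripper_width: 0.0122
grasp_force: 0.0
time_s: 2.0
tool_pos: [0.3092, -0.1221, 0.405]
eef_rot: [2.652, 1.682, 0.001]
wrist_force: [0.9, 0.9, 0.4]
gripper_width: -0.0001
grasp_force: 0.0
time_s: 2.5
tool_pos: [0.3694, 0.068, 0.4049]
eef_rot: [2.275, 2.166, 0.001]
wrist_force: [0.7, 0.1, 0.1]
gripper_width: -0.0001
grasp_force: 0.0
```

```bash
python3 -m handwheel '[[1,[0,0,-1],[0,0,0]],[1,[0,0,-2],[0,0,0]],[1,[0,0,-3],[0,0,0]],[1,[0,0,-4],[0,0,0]],[1,[0,0,-4.4],[0,0,0]]]'
python3 - <<'E'
from h import *
for n,c in (("top",(230,150,330,280)),("side",(270,140,400,260))):
    P=bot.get_image(n); o=bot.get_obs()["tool_pos"]
    print(n,np.round(proj(P,np.array(o)-[0,0,.173])),bot.get_obs()["wrist_force"])
    cv2.imwrite(f"pics/{n}1.png",P["img"])
a=cv2.imread("pics/top1.png")[160:290,230:390];b=cv2.imread("pics/side1.png")[130:260,270:430]
cv2.imwrite("pics/c.png",cv2.resize(np.vstack([a,b]),None,fx=2.2,fy=2.2,interpolation=2))
E
```

```text
time_s: 3.0
tool_pos: [0.3682, 0.0663, 0.2927]
eef_rot: [-2.277, -2.162, 0.004]
wrist_force: [-0.6, -0.9, 0.2]
gripper_width: 0.0002
grasp_force: 0.0
top [307. 267.] [-0.24617887  0.30720205 -1.7544821 ]
side [365. 224.] [ 0.35515353 -0.68685476  0.05151226]
```

View pics/c.png

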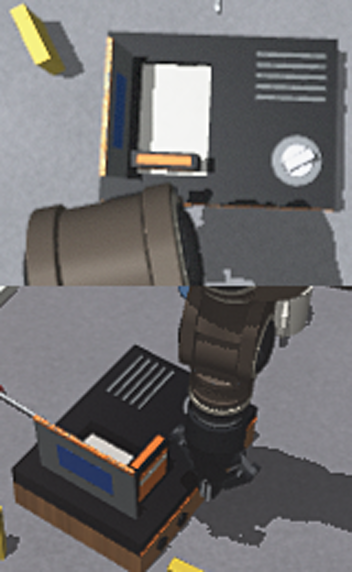

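The gripper is in front of the cartridge and clear of it, with the tip at side (365,224). I'm pushing gently.

```bash
python3 -m handwheel '[[1,[0.4,0,0],[0,0,0]],[1,[0.8,0,0],[0,0,0]],[1,[1.1,0,0],[0,0,0]],[1,[1.4,0,0],[0,0,0]],[1,[1.6,0,0],[0,0,0]]]'
python3 -m handwheel '[[1,[0.2,0,0],[0,0,0]],[1,[0.4,0,0],[0,0,0]],[1,[0.5,0,0],[0,0,0]],[1,[0.6,0,0],[0,0,0]],[1,[0.7,0,0],[0,0,0]]]'
python3 - <<'E'
from h import *
P=bot.get_image("side"); b=P["img"][130:260,270:430]
cv2.imwrite("pics/d.png",cv2.resize(b,None,fx=3,fy=3,interpolation=2))
E
```

```text
time_s: 3.6
tool_pos: [0.4101, 0.0663, 0.2949]
eef_rot: [2.279, 2.162, 0.001]
wrist_force: [-0.7, 0.1, -0.5]
gripper_width: -0.0
grasp_force: 0.0
time_s: 4.1
tool_pos: [0.4266, 0.0663, 0.2947]
eef_rot: [-2.279, -2.163, 0.0]
wrist_force: [0.2, 0.1, -0.5]
gripper_width: -0.0
grasp_force: 0.0
```

View pics/d.png

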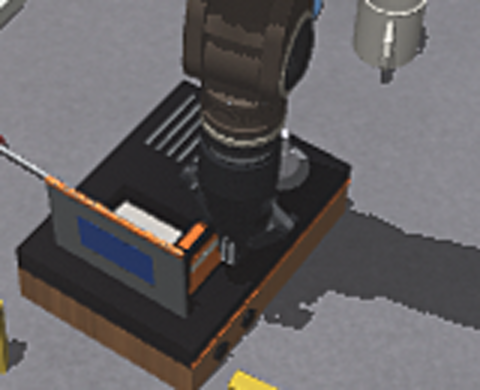

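The fingertips (crop 228,248) are just in front of the label, and the cartridge is still upright. I'll push on another 35 mm.

```bash
python3 -m handwheel '[[1,[0.3,0,0],[0,0,0]],[1,[0.6,0,0],[0,0,0]],[1,[0.9,0,0],[0,0,0]],[1,[1.2,0,0],[0,0,0]],[1,[1.4,0,0],[0,0,0]]]'
python3 - <<'E'
from h import *
P=bot.get_image("side"); b=P["img"][130:260,270:430]
cv2.imwrite("pics/e.png",cv2.resize(b,None,fx=3,fy=3,interpolation=2))
E
```

```text
time_s: 4.65
tool_pos: [0.4624, 0.0663, 0.2946]
eef_rot: [2.279, 2.163, 0.0]
wrist_force: [-0.5, -1.2, -0.1]
gripper_width: -0.0001
grasp_force: 0.0
```

View pics/e.png

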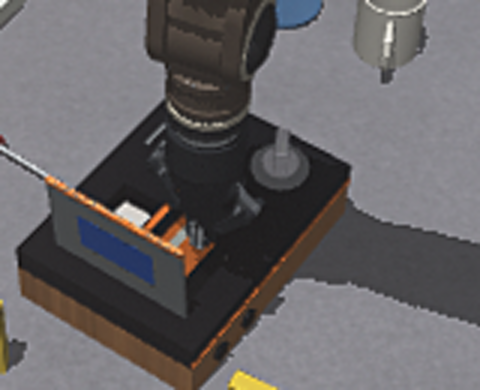

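The cartridge is tilting, with its top strip now at crop (160,215). A little further, then I'll back off.

```bash
python3 -m handwheel '[[1,[0.3,0,0],[0,0,0]],[1,[0.6,0,0],[0,0,0]],[1,[0.6,0,0],[0,0,0]],[1,[0.6,0,0],[0,0,0]],[1,[0.6,0,0],[0,0,0]]]'
python3 -m handwheel '[[1,[-1,0,0.5],[0,0,0]],[1,[-2,0,1.5],[0,0,0]],[1,[-3,0,2.5],[0,0,0]],[1,[-4,0,3.5],[0,0,0]],[1,[-4.5,0,4.5],[0,0,0]]]'
python3 - <<'E'
from h import *
a=bot.get_image("top")["img"][160:290,230:390]; b=bot.get_image("side")["img"][130:260,270:430]
cv2.imwrite("pics/f.png",cv2.resize(np.vstack([a,b]),None,fx=2.2,fy=2.2,interpolation=2))
E
```

```text
time_s: 5.2
tool_pos: [0.4764, 0.0663, 0.2947]
eef_rot: [-2.279, -2.163, 0.0]
wrist_force: [0.2, -0.0, -0.6]
gripper_width: -0.0001
grasp_force: 0.0
time_s: 5.7
tool_pos: [0.3618, 0.0661, 0.4084]
eef_rot: [-2.278, -2.163, -0.0]
wrist_force: [0.6, -0.0, -0.2]
gripper_width: 0.0004
grasp_force: 0.0
```

View pics/f.png

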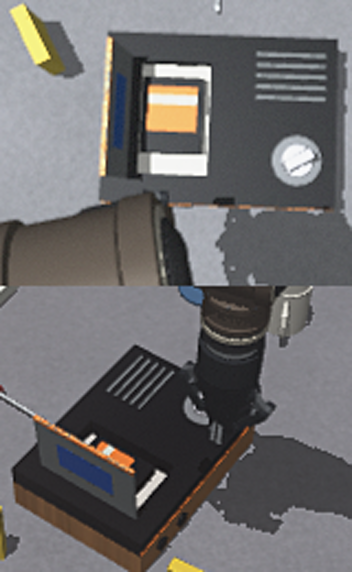

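The cartridge lies flat with its orange label up in the middle of the bay (top crop 172,110). Next I'm moving outside the lid.

```bash
python3 -m handwheel '[[1,[1.3,1.1,0],[0,0,0]],[1,[2.6,2.2,0],[0,0,0]],[1,[3.9,3.3,0],[0,0,0]],[1,[5.2,4.4,0],[0,0,0]],[1,[6.3,5.4,0],[0,0,0]]]'
python3 -m handwheel '[[1,[0,0,-1],[0,0,0]],[1,[0,0,-2],[0,0,0]],[1,[0,0,-2.8],[0,0,0]],[1,[0,0,-2.8],[0,0,0]]]'
```

```text
time_s: 6.3
tool_pos: [0.5231, 0.2027, 0.4059]
eef_rot: [-2.278, -2.163, 0.001]
wrist_force: [0.5, -0.8, 0.9]
gripper_width: 0.0002
grasp_force: 0.0
time_s: 6.7
tool_pos: [0.5209, 0.2011, 0.3332]
eef_rot: [-2.277, -2.161, 0.009]
wrist_force: [-0.4, -1.0, -0.5]
gripper_width: 0.0002
grasp_force: 0.0
```

```bash
python3 -m handwheel '[[1,[0,-0.7,0],[0,0,0]],[1,[0,-1.4,0],[0,0,0]],[1,[0,-2,0],[0,0,0]],[1,[0,-2.6,0],[0,0,0]],[1,[0,-3,0],[0,0,0]]]'
python3 -m handwheel '[[1,[0,-0.3,0],[0,0,0]],[1,[0,-0.6,0],[0,0,0]],[1,[0,-0.9,-0.05],[0,0,0]],[1,[0,-1.2,-0.1],[0,0,0]],[1,[0,-1.4,-0.25],[0,0,0]]]'
python3 - <<'E'
from h import *
a=bot.get_image("top")["img"][160:290,230:390]; b=bot.get_image("side")["img"][130:260,270:430]
cv2.imwrite("pics/g.png",cv2.resize(np.vstack([a,b]),None,fx=2.2,fy=2.2,interpolation=2))
E
```

```text
time_s: 7.2
tool_pos: [0.5215, 0.1248, 0.338]
eef_rot: [2.28, 2.161, 0.002]
wrist_force: [-0.4, 0.4, 0.7]
gripper_width: 0.0006
grasp_force: 0.4
time_s: 7.7
tool_pos: [0.5217, 0.0908, 0.331]
eef_rot: [2.278, 2.162, 0.0]
wrist_force: [-0.6, 0.6, 1.5]
gripper_width: -0.0001
grasp_force: 0.3
```

View pics/g.png

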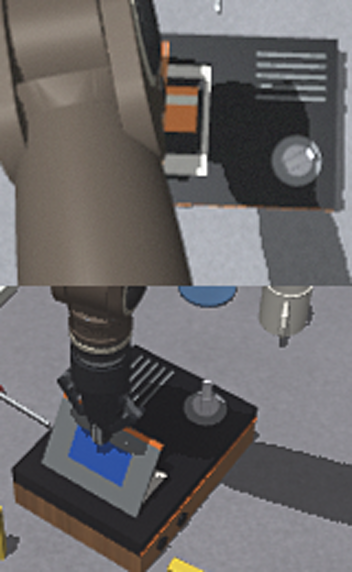

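The lid is moving over, pushed at its blue patch (side crop 100,435). I'll follow the arc down.

```bash
python3 -m handwheel '[[1,[0,-0.4,-0.25],[0,0,0]],[1,[0,-0.8,-0.55],[0,0,0]],[1,[0,-1.1,-0.9],[0,0,0]],[1,[0,-1.35,-1.25],[0,0,0]],[1,[0,-1.55,-1.6],[0,0,0]]]'
python3 -m handwheel '[[1,[0,-0.15,-0.3],[0,0,0]],[1,[0,-0.25,-0.7],[0,0,0]],[1,[0,-0.3,-1.1],[0,0,0]],[1,[0,-0.35,-1.3],[0,0,0]],[1,[0,-0.35,-1.35],[0,0,0]]]'
python3 - <<'E'
from h import *
o=bot.get_obs();print(o["tool_pos"],o["wrist_force"])
b=bot.get_image("side")["img"][130:260,270:430]
cv2.imwrite("pics/i.png",cv2.resize(b,None,fx=3,fy=3,interpolation=2))
E
```

```text
time_s: 8.3
tool_pos: [0.5214, 0.0518, 0.2899]
eef_rot: [-2.279, -2.162, 0.001]
wrist_force: [-0.3, 0.6, 0.8]
gripper_width: 0.0002
grasp_force: 0.2
time_s: 8.8
tool_pos: [0.5212, 0.044, 0.2581]
eef_rot: [-2.278, -2.163, -0.001]
wrist_force: [-7.8, 0.2, 18.2]
gripper_width: -0.0
grasp_force: 8.9
[0.52123994 0.04398074 0.25814661] [-7.75049824  0.22436439 18.21839195]
```

View pics/i.png

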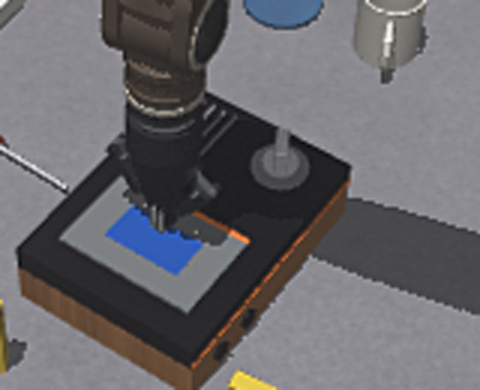

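The lid lies level on the deck, with the tips at 85 mm and an 18 N push. I'm lifting straight up.

```bash
python3 -m handwheel '[[1,[0,0,0.5],[0,0,0]],[1,[0,0,1.5],[0,0,0]],[1,[0,0,3],[0,0,0]],[1,[0,0,4.5],[0,0,0]],[1,[0,0,5],[0,0,0]]]'
python3 -m handwheel '[[1,[-1,0,0],[0,0,0]],[1,[-2.5,0,0],[0,0,0]],[1,[-4,0,0],[0,0,0]],[1,[-5.5,0,0],[0,0,0]],[1,[-6.5,0,0],[0,0,0]]]'
python3 - <<'E'
from h import *
a=bot.get_image("top")["img"][160:290,230:390]; b=bot.get_image("side")["img"][130:260,270:430]
cv2.imwrite("pics/j.png",cv2.resize(np.vstack([a,b]),None,fx=2.2,fy=2.2,interpolation=2))
E
```

```text
time_s: 9.35
tool_pos: [0.5221, 0.044, 0.3866]
eef_rot: [2.276, 2.16, 0.007]
wrist_force: [0.2, 0.1, 1.3]
gripper_width: -0.0001
grasp_force: 0.0
time_s: 9.85
tool_pos: [0.3569, 0.0438, 0.3819]
eef_rot: [-2.278, -2.163, 0.001]
wrist_force: [0.4, 0.4, 0.2]
gripper_width: 0.0001
grasp_force: 0.0
```

View pics/j.png

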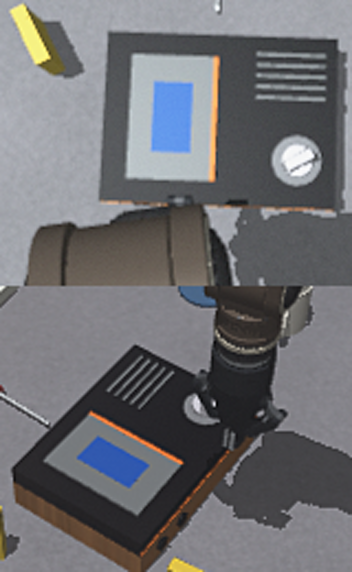

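The lid is flat and shut over the bay, the knob looks unchanged, and the arm is clear of everything.

```bash
python3 -c "
from station import bot
print(bot.close_job())"
```

```text
the job is handed in; nothing more can be done
None
```

I tipped the cartridge flat in the bay with its label up and pushed the lid fully shut over it; the knob looked unchanged, nothing else was touched, and the job is handed in (no verdict was returned).

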